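# Rub down a circuit board on the sprung press jig

## Robot

A 7-joint arm with a two-finger parallel gripper is mounted at the origin on the work surface. World frame = base frame: x ahead of the robot, y to its left, z up, the work surface at z = 0. Lengths are in m, angles in rad, forces in N, time in s.
With the tool pointing down it reaches from about 0.425 to 0.925 m from the base axis. Payload 6.8 kg.
Tool frame: the origin (TCP) lies on the centre line of the jaws, within the pads' length; the fingertips stand 14 mm ahead of it and the grasp point (between the pads) lies 5 mm behind it (bot.finger_overhang is the distance from the TCP to the fingertips, in m); z points along the fingers, y is the line along which they close (so a half turn about z gives the same grasp; the last joint's range is limited). The gripper opens to 85 mm and grips with 20 to 120 N. Pads are 22 mm wide; open, the fingers measure 114 mm over their backs; the gripper's body (76 mm by 85 mm) begins 54 mm behind the grasp point. The pads swing forward as they close: fully open they stand 13 mm farther back than shut.
Start: joints at [1.052, 0.477, 0.022, 1.555, -0.011, 1.109, -0.083], TCP at [0.27, -0.619, 0.245] pointing down, gripper open.
Joint ranges: [-2.96, 2.96], [-0.34, 2.1], [-1.41, 1.46], [0.24, 2.44], [-1.37, 4.51], [0.17, 1.92], [-2.96, 2.96]. Speed limits (rad/s): [2.39, 2.39, 3.14, 3.14, 3.14, 3.14, 3.14].

## Interface

Orientations are given as a unit quaternion [w, x, y, z].
In Python, from station import bot gives the robot as it stands.
- The arm moves only by the shell command python3 -m inch 'ROWS' [OPENING] [FORCE]. ROWS is JSON, a list of rows, each a list of 4 numbers: the shift along the tool's x, y, z in m, then the turn about the tool's z in degrees. A call has 1 to 12 rows; each row shifts and turns the commanded pose from where the row before left it, along the tool's axes as they then stand; what a row does not reach is not made up. A row lasts 1/10 s, in which the tool goes at most 50 mm and 8.59 degrees, less where a joint would pass 70% of its speed; a pose out of reach is approached as far as the arm can. A call is refused whole if a number of a shift passes 0.05 or a number of a turn 8.59, either way. A call with a gripper value outside its range is refused whole. OPENING is the finger opening in m, from 0 to 0.0854, set as the call begins (- or left out, the last holds). The fingers move at their own pace and stop on an object; FORCE is the grip in N (left out, the last holds). Time passes only in rows, so rows that do not move let the fingers close. It gives the time, the measured TCP pose, the force, the opening and the grip force at its end, in the units of the state.
- bot.get_obs(): the state, without advancing time (a new reading comes with each control period).
- bot.read_camera(name): name is "side" or "top" or "wrist"; returns a dict with "color" (480x640x3 uint8, red, green, blue), "mtx" (3x3 intrinsics, pixels), "world_from_camera" (4x4, takes a point from camera to world coordinates); the wrist camera has in their place "hand_eye" (4x4, takes a point from camera to tool coordinates, whose origin is the TCP and whose axes are the flange's). Camera axes: x right, y up, looking along -z (the intrinsics and any distortion apply to the point x, -y, -z); pixel columns grow to the right and rows downward; lengths in m; the calibration is good to about 2 mm. A picture is of the moment at which its call begins: read the wrist's pose just before it. There is no depth.
- bot.hand_in(): hands the job in; it is judged then, once.
The state is a dict: "t": time; "q": joint angles; "joint_vel": joint speeds; "joint_torque": joint torques, N m; "eef_pos": TCP position; "tool_rot": TCP orientation; "contact_force": force on the tool from outside, world axes, zero at the start; "torque": the same for the moment, N m; "gripper_width": opening from 0.0 (shut) to 1.0 (fully open); "grasp_force": force on a finger pad.
Only numpy, scipy, OpenCV 4.12 (cv2) and the standard library are available. Lean on these libraries where they do the work, as an engineer would, in place of code of your own. Each camera call takes 0.05 s, during which the arm holds its last target. There are 200 camera calls.

## Task

Take the green rectangular circuit board off the red rack, holding it by its edges only, and lay it on the sprung platen of the grey press jig between its two end stops. Then take the orange press block and sweep it over the board in one steady pass from the red end to the black end, without lifting, keeping the platen pressed 3 to 11 mm down (about 5 to 12 N, never over 20 N). Put the block back upright in its blue tray and leave everything else alone.

Things in the scene. Friction and masses are not known exactly. Their poses are not given: they have to be found in the camera images.
- board: Rectangular green circuit board with gold edge band, 150 (x) x 64 (y) x 7 mm, 0.15 kg. Origin: centre of its underside, x along its length, z up. The edge band is 6 mm thick over the full outline; the green face (142 x 56 mm) is 1 mm higher, 4 mm in from the edges. Starts on the red rack, underside 30 mm above the table. Either way round will do.
- rack: Fixed red plate, 180 (x) x 100 (y) x 6 mm, with two black rails across it at x = -55 and +55 mm (14 mm thick, 45 mm wide, tops 30 mm above the table) that carry the board. Origin: centre of its underside. The board overhangs the rails by about 9 mm on each long side, so the fingers fit beside it.
- jig: Fixed grey base of the press jig, 200 (x) x 110 (y) x 26 mm high; origin: centre of its underside. Red stripe at its -x end. It carries the sprung platen.
- platen_top (a point): Centre of the top face of the sprung aluminium platen (190 x 50 x 18 mm), 62 mm above the table when up; sinks with it. x runs along it from the red end to the black end, z up. End stops 4 mm high have inner faces at x = -81 mm (red) and +81 mm (black): the board has 6 mm to spare at each end and overhangs the platen by 7 mm on each long side.
- platen (a joint): How far the platen is pushed down, m: 0 up (as rest), at most 0.015. Spring: with the board on it, it starts to sink at about 2.3 N and takes 0.9 N more per mm (3 mm is about 5 N, 11 mm about 12 N).
- block: Orange press block with black rubber sole, about 0.22 kg. Origin: centre of the sole's underside, z up. Sole 30 (x) x 86 (y) x 10 mm; body 34 x 90 mm up to z = 26 mm; handle rib 22 mm thick (x), 76 mm long (y), z = 26 to 78 mm. Lies across the board and is swept along its own x (either way round). Starts in the blue tray.
- block_grip (a point): Point in the middle of the block's handle rib, 58 mm above the sole's underside; grip across the 22 mm thickness (block x).
- tray: Fixed blue open tray for the press block, 75 (x) x 125 (y) mm outside, rim 12 mm high, walls 4 mm, inner floor 4 mm above its underside. Origin: centre of its underside. The block stands in it with its y along the tray's y.
- meter: Yellow handheld meter, 170 x 85 x 40 mm, bystander; leave it alone. Origin: centre of its underside.
- flux: Amber glass bottle with red cap, 44 mm diameter, 100 mm tall, bystander; leave it alone. Origin: centre of its underside.
- driver: Green-handled screwdriver, 180 mm long, lying, bystander; leave it alone. Origin: centre of its underside about mid-length.
- spare: Round green circuit board, 100 mm diameter, 6 mm thick, lying, bystander; leave it alone. Origin: centre of its underside.
- cup: Black cup, 70 mm diameter, 85 mm tall, bystander; leave it alone. Origin: centre of its underside.

How it is judged:
On the way, in this order (a step that is already met when the one before it is completed fails the run):
1. The board lies flat on the platen between the end stops, within 7.5 mm lengthwise, 8 mm sideways and 0.08 rad of its middle and direction, and is let go for 0.3 s (x of board in the frame of platen_top between -0.0075 and 0.0075 m and y of board in the frame of platen_top between -0.008 and 0.008 m and z of board in the frame of platen_top between -0.003 and 0.003 m and angle between the x axis of board and the x axis of platen_top, either way round below 0.08 rad and angle between board's own z axis and vertical below 0.05 rad and contact force between the fingers and board below 0.1 N), for 0.3 s.
2. Pass, at the red end: block centre 48 to 60 mm before the platen's middle, held 0.1 s: block across the board (within 10 mm sideways, 0.15 rad), platen pressed 3 to 11 mm down (x of block in the frame of platen_top between -0.06 and -0.048 m and y of block in the frame of platen_top between -0.01 and 0.01 m and angle between the x axis of block and the x axis of platen_top, either way round below 0.15 rad and value of joint platen between 0.003 and 0.011 m and contact force between block and board above 2 N), for 0.1 s.
3. Pass, about 30 mm before the middle: block across the board (within 10 mm sideways, 0.15 rad), platen pressed 3 to 11 mm down (x of block in the frame of platen_top between -0.034 and -0.026 m and y of block in the frame of platen_top between -0.01 and 0.01 m and angle between the x axis of block and the x axis of platen_top, either way round below 0.15 rad and value of joint platen between 0.003 and 0.011 m and contact force between block and board above 2 N), for 0.03 s.
4. Pass, at the middle: block across the board (within 10 mm sideways, 0.15 rad), platen pressed 3 to 11 mm down (x of block in the frame of platen_top between -0.004 and 0.004 m and y of block in the frame of platen_top between -0.01 and 0.01 m and angle between the x axis of block and the x axis of platen_top, either way round below 0.15 rad and value of joint platen between 0.003 and 0.011 m and contact force between block and board above 2 N), for 0.03 s.
5. Pass, about 30 mm past the middle: block across the board (within 10 mm sideways, 0.15 rad), platen pressed 3 to 11 mm down (x of block in the frame of platen_top between 0.026 and 0.034 m and y of block in the frame of platen_top between -0.01 and 0.01 m and angle between the x axis of block and the x axis of platen_top, either way round below 0.15 rad and value of joint platen between 0.003 and 0.011 m and contact force between block and board above 2 N), for 0.03 s.
6. Pass, at the black end: block centre 48 to 60 mm past the middle, held 0.1 s: block across the board (within 10 mm sideways, 0.15 rad), platen pressed 3 to 11 mm down (x of block in the frame of platen_top between 0.048 and 0.06 m and y of block in the frame of platen_top between -0.01 and 0.01 m and angle between the x axis of block and the x axis of platen_top, either way round below 0.15 rad and value of joint platen between 0.003 and 0.011 m and contact force between block and board above 2 N), for 0.1 s.
At the end, for the whole second after the job is handed in: Board flat on the platen between its stops (centre within 7.5 mm lengthwise, 8 mm sideways, 0.08 rad of its direction), platen up again (down less than 2 mm), block upright on its sole in the blue tray within 20 mm of its middle each way, both released and at rest (x of board in the frame of platen_top between -0.0075 and 0.0075 m and y of board in the frame of platen_top between -0.008 and 0.008 m and z of board in the frame of platen_top between -0.003 and 0.003 m and angle between the x axis of board and the x axis of platen_top, either way round below 0.08 rad and angle between board's own z axis and vertical below 0.05 rad and x of block in the frame of tray between -0.02 and 0.02 m and y of block in the frame of tray between -0.02 and 0.02 m and z of block in the frame of tray below 0.007 m and angle between block's own z axis and vertical below 0.06 rad and value of joint platen below 0.002 m and linear speed of each of board, block below 0.02 m/s); the robot touches nothing.
It fails at once if The fingers touch the board's green face (the board may be held by its edges only) (contact force between the fingers and board_c1 above 0.3 N).
It fails at once if The block presses on the board with more than 20 N (contact force between block and board above 20 N).
It fails at once if Over the board's middle 80 mm the low block (sole under 20 mm above it) leaves the platen less than 3 or more than 11 mm down: touch down and lift off only near the ends (x of block in the frame of platen_top between -0.04 and 0.04 m and y of block in the frame of platen_top between -0.05 and 0.05 m and z of block in the frame of platen_top below 0.027 m and (value of joint platen below 0.003 m or value of joint platen above 0.011 m)).
It fails at once if The board is let go more than 10 mm above the platen (horizontal distance between board and platen_top below 0.04 m and z of board in the frame of platen_top above 0.01 m and contact force between the fingers and board below 0.05 N).
It fails at once if A bystander (meter, bottle, screwdriver, round board or cup) is moved more than 20 mm (distance of any of meter, flux, driver, spare, cup from where it was at the start of the episode above 0.02 m).
It also fails if it takes over 69 s, if anything falls off the work surface, if the arm or the gripper's body presses on something with over 40 N, if the wrist force passes 120 N, or if a joint passes its speed limit or range.

## Working session

There is one attempt and no reset: what is moved stays moved. The work goes in short steps, Python scripts to look and compute and a shell command to move; the robot and the scene stay as the last step left them, time stands still between calls to the robot, and variables do not carry over. Pictures are saved under pics/ and viewed, at most 10 in all, crops included, and the job is handed in when it is done.

```bash
ls; mkdir -p pics; python3 - <<'E'
from station import bot
import cv2
o=bot.get_obs();print(o)
for n in("top","side"):
    c=bot.read_camera(n);cv2.imwrite(f"pics/{n}0.png",c["color"][:,:,::-1]);print(n,c["mtx"],c["world_from_camera"],[k for k in c])
E
```

```text
pics
{'t': 0.0, 'q': array([ 1.05190009,  0.47779069,  0.02235503,  1.55648064, -0.01150467,
        1.10931407, -0.08311785]), 'joint_vel': array([-3.36291777e-05, -7.98223403e-04, -1.33275017e-03, -3.16618929e-04,
       -2.87546217e-04,  9.12978545e-04,  1.25477823e-03]), 'joint_torque': array([-1.10477216e-03, -5.96447682e+01,  1.60811450e+00, -2.81201899e+01,
        1.27167755e-02,  9.31271788e-03, -4.22104080e-06]), 'eef_pos': array([ 0.2692989 , -0.61831382,  0.24431999]), 'tool_rot': array([-8.95487099e-04,  9.78980684e-01,  2.03950856e-01, -2.58987045e-04]), 'contact_force': array([ 0.37290074,  0.36496218, -0.42767852]), 'torque': array([-0.00574064, -0.03073561,  0.04035883]), 'grasp_force': 0.0, 'gripper_width': 1.0007914356315435}
top [[456.92122203   0.         316.92460364]
 [  0.         456.92122203 231.03460829]
 [  0.           0.           1.        ]] [[-0.01789584  0.98401443 -0.1771873   0.47014927]
 [-0.99949234 -0.01293446  0.02911646  0.01164309]
 [ 0.02635919  0.17761841  0.98374636  0.9361781 ]
 [ 0.          0.          0.          1.        ]] ['color', 'mtx', 'world_from_camera']
side [[615.47341344   0.         320.48552216]
 [  0.         615.47341344 239.96010464]
 [  0.           0.           1.        ]] [[-0.89247318  0.24852217 -0.37646827  0.17583599]
 [-0.45091994 -0.51509602  0.72893574  0.84087354]
 [-0.01276061  0.82031264  0.57177298  0.73734958]
 [ 0.          0.          0.          1.        ]] ['color', 'mtx', 'world_from_camera']
```

View pics/top0.png

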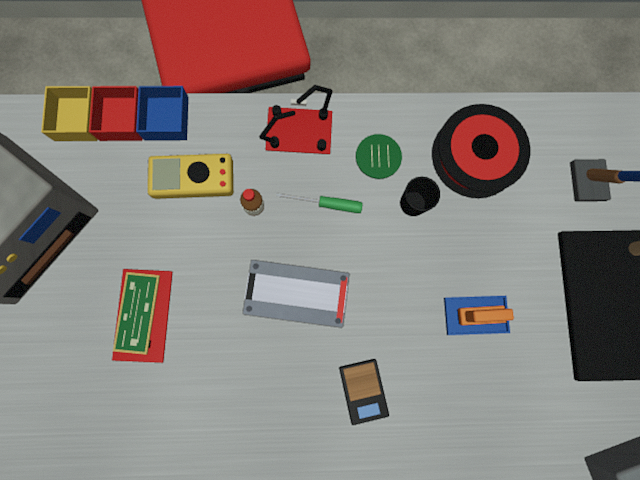

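View pics/side0.png

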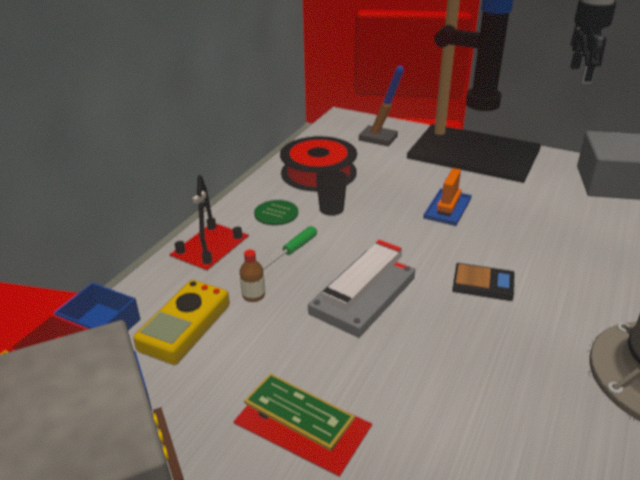

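The top view shows the board at about (137,314) on the red rack, the jig at (297,293) with its red end on the right, and the block in its blue tray at about (478,315). The side view shows the same objects: board (300,410), jig (365,285), block (450,193). Nothing blocks the view.

```bash
cat > h.py <<'E'
import numpy as np, cv2
from scipy.spatial.transform import Rotation as R
def ray(c,uv,T=None):
    T=c["world_from_camera"] if T is None else T
    K=c["mtx"]; d=np.array([(uv[0]-K[0,2])/K[0,0],-(uv[1]-K[1,2])/K[1,1],-1.])
    return T[:3,3],T[:3,:3]@d
def onz(c,uv,z,T=None):
    o,d=ray(c,uv,T); return o+d*(z-o[2])/d[2]
def tri(r1,r2):
    (o1,d1),(o2,d2)=r1,r2
    s=np.linalg.lstsq(np.c_[d1,-d2],o2-o1,rcond=None)[0]
    a,b=o1+s[0]*d1,o2+s[1]*d2
    return (a+b)/2,np.linalg.norm(a-b)
def tool(o):
    q=o["tool_rot"];T=np.eye(4);T[:3,:3]=R.from_quat([*q[1:],q[0]]).as_matrix();T[:3,3]=o["eef_pos"];return T
def big(mask,roi):
    m=np.zeros(mask.shape,np.uint8);x0,y0,x1,y1=roi;m[y0:y1,x0:x1]=mask[y0:y1,x0:x1]
    m=cv2.morphologyEx(m*255,cv2.MORPH_CLOSE,np.ones((5,5)))
    cs=cv2.findContours(m,cv2.RETR_EXTERNAL,cv2.CHAIN_APPROX_NONE)[0]
    return max(cs,key=cv2.contourArea)
def quad(cn):
    # corners by minimal enclosing quadrilateral of hull
    h=cv2.convexHull(cn)
    return cv2.approxPolyN(h,4).reshape(-1,2).astype(float)
def hsv(c): return cv2.cvtColor(c["color"],cv2.COLOR_RGB2HSV).astype(int)
E
python3 - <<'E'
from station import bot
from h import *
cs={n:bot.read_camera(n) for n in("top","side")}
ROI={"top":dict(board=(105,260,180,370),rim=(105,260,180,370),white=(235,250,360,335),block=(440,290,520,340),tray=(440,290,520,340)),
"side":dict(board=(225,360,380,475),rim=(225,360,380,475),white=(305,235,420,335),block=(420,160,480,225),tray=(420,160,480,225))}
for k in("board","rim","white","block","tray"):
    Q={}
    for n,c in cs.items():
        H,S,V=np.moveaxis(hsv(c),2,0)
        m={"board":(H>40)&(H<90)&(S>80),"rim":(H>18)&(H<90)&(S>60),"white":(S<40)&(V>(185 if n=="top" else 165)),"block":(H>5)&(H<20)&(S>150),"tray":(H>100)&(H<125)&(S>120)}[k]
        cn=big(m.astype(np.uint8),ROI[n][k]);Q[n]=quad(cn);print(k,n,cv2.contourArea(cn),Q[n].astype(int).tolist())
    if k=="tray":
        print([onz(cs["top"],q,.012).round(3) for q in Q["top"]]);continue
    # match each top corner to best side corner
    for q in Q["top"]:
        r=[tri(ray(cs["top"],q),ray(cs["side"],s)) for s in Q["side"]]
        print([(p.round(4).tolist(),round(e,4)) for p,e in r if e<.012 and -.02<p[2]<.14])
E
```

```text
board top 2060.0 [[155, 277], [148, 352], [115, 348], [128, 274]]
board side 2799.0 [[350, 416], [329, 443], [248, 399], [271, 376]]
[([0.544, 0.3016, 0.0362], np.float64(0.003))]
[([0.4047, 0.3116, 0.0299], np.float64(0.0028))]
[([0.4115, 0.3708, 0.0363], np.float64(0.0019))]
[([0.5512, 0.3543, 0.0357], np.float64(0.002))]
rim top 2583.0 [[159, 276], [148, 354], [112, 351], [126, 272]]
rim side 3812.5 [[355, 415], [331, 449], [240, 403], [270, 372]]
[([0.5476, 0.2948, 0.0361], np.float64(0.0008))]
[([0.3996, 0.3098, 0.0331], np.float64(0.0006))]
[([0.4058, 0.3769, 0.0342], np.float64(0.0023))]
[([0.558, 0.3616, 0.0304], np.float64(0.003))]
white top 2087.5 [[339, 285], [336, 311], [252, 299], [255, 274]]
white side 1422.0 [[398, 253], [352, 297], [329, 287], [370, 240]]
[([0.5264, -0.0522, 0.0698], np.float64(0.0093))]
[([0.4733, -0.0478, 0.0596], np.float64(0.0011))]
[([0.4972, 0.1098, 0.0638], np.float64(0.0035))]
[([0.5437, 0.1042, 0.065], np.float64(0.0044))]
block top 787.0 [[512, 322], [459, 324], [457, 308], [512, 305]]
block side 571.0 [[460, 168], [460, 217], [437, 209], [449, 166]]
[([0.4498, -0.3691, 0.0881], np.float64(0.0038))]
[]
[([0.4743, -0.2934, 0.0175], np.float64(0.0028))]
[([0.4785, -0.3749, 0.0835], np.float64(0.0009))]
tray top 1260.0 [[509, 332], [447, 335], [444, 298], [506, 295]]
tray side 450.0 [[471, 196], [455, 224], [423, 216], [439, 190]]
[array([ 0.427, -0.396,  0.012]), array([ 0.423, -0.271,  0.012]), array([ 0.496, -0.27 ,  0.012]), array([ 0.5  , -0.397,  0.012])]
```

```bash
cat > plan.py <<'E'
import sys
from station import bot
from h import *
x,y,z=map(float,sys.argv[1:4]); o=bot.get_obs(); T=tool(o)
a=np.degrees(np.arctan2(T[1,1],T[0,1])); d=np.array([x,y,z])-T[:3,3]
print("t",round(o["t"],2),"at",T[:3,3].round(4),"jaw",a.round(2),"tilt",np.degrees(np.arccos(-T[2,2])).round(2),"q7",o["q"][6].round(2))
print("shift now",(T[:3,:3].T@d).round(4))
if len(sys.argv)>4:
    w=(float(sys.argv[4])-a+180)%360-180
    print("turn",(-w).round(2),"shift after turn",((R.from_euler("z",w,degrees=True).as_matrix()@T[:3,:3]).T@d).round(4))
E
python3 -m inch '[[0.042,-0.026,0,0],[0.042,-0.026,0,0],[0.042,-0.026,0,0],[0.042,-0.026,0,0],[0.042,-0.026,0,0],[0.042,-0.026,0,0],[0.042,-0.026,0,0],[0,0,0,0],[0,0,0,0]]'
python3 - <<'E'
from station import bot
from h import *
o=bot.get_obs();c=bot.read_camera("wrist");print(c["hand_eye"].round(4),c["mtx"].round(1),c.keys(),o["eef_pos"])
cv2.imwrite("pics/w1.png",c["color"][:,:,::-1])
E
```

```text
t: 1.1
eef_pos: [0.4672, -0.3332, 0.2452]
tool_rot: [-0.0, 0.979, 0.206, -0.0]
contact_force: [-0.1, -0.5, -0.0]
gripper_width: 0.998
grasp_force: 0.0
[[-0.000e+00  9.464e-01  3.231e-01  8.370e-02]
 [ 1.000e+00 -1.000e-04  4.000e-04  6.000e-04]
 [ 4.000e-04  3.231e-01 -9.464e-01 -1.278e-01]
 [ 0.000e+00  0.000e+00  0.000e+00  1.000e+00]] [[331.    0.  316.3]
 [  0.  331.  242.6]
 [  0.    0.    1. ]] dict_keys(['color', 'mtx', 'hand_eye']) [ 0.46723538 -0.33317659  0.24524596]
```

View pics/w1.png

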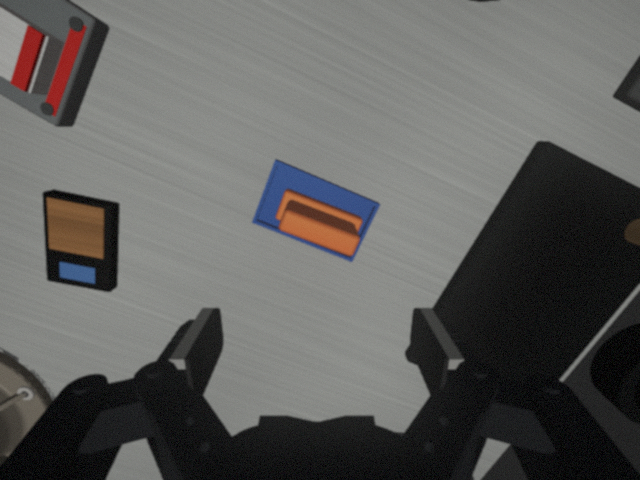

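The wrist view shows the blue tray at (315,210) with the block upright in it and the rib top around (320,228). The red end of the jig is at upper left.

```bash
python3 - <<'E'
from station import bot
from h import *
o=bot.get_obs();c=bot.read_camera("wrist");T=tool(o)@c["hand_eye"]
H,S,V=np.moveaxis(hsv(c),2,0)
roi=(230,140,400,280)
for k,m,z in(("tray",((H>100)&(H<125)&(S>100))|((H>3)&(H<22)&(S>120)),.012),("block",(H>3)&(H<22)&(S>120),.082),("ribtop",(H>3)&(H<22)&(S>120)&(V>190),.082)):
    q=quad(big(m.astype(np.uint8),roi));print(k,q.astype(int).tolist());P=np.array([onz(c,p,z,T) for p in q])
    print(P[:,:2].round(4).tolist(),P.mean(0).round(4))
E
python3 plan.py 0.478 0.336 0.22 -95.8
```

```text
tray [[378, 202], [350, 259], [251, 220], [274, 158]]
[[0.5006, -0.3948], [0.427, -0.3955], [0.4251, -0.273], [0.4988, -0.2722]] [ 0.4629 -0.3339  0.012 ]
block [[361, 216], [354, 256], [271, 225], [284, 187]]
[[0.4913, -0.3685], [0.4538, -0.3795], [0.4509, -0.297], [0.4878, -0.295]] [ 0.4709 -0.335   0.082 ]
t 1.2 at [ 0.4655 -0.3357  0.2452] jaw -66.56 tilt 0.05 q7 -0.68
shift now [ 0.2787 -0.6113  0.0248]
turn 29.24 shift after turn [-0.0555 -0.6696  0.0251]Traceback (most recent call last):
  File "<stdin>", line 7, in <module>
  File "h.py", line 24, in quad
    return cv2.approxPolyN(h,4).reshape(-1,2).astype(float)
           ~~~~~~~~~~~~~~~^^^^^
cv2.error: OpenCV(4.12.0) /io/opencv/modules/imgproc/src/approx.cpp:987: error: (-215:Assertion failed) (curve.cols == 1 && curve.rows >= nsides) || (curve.rows == 1 && curve.cols >= nsides) in function 'approxPolyN'
```

```bash
python3 -m inch '[[0.0232,-0.0395,0,0],[0.0232,-0.0395,0,0],[0.0232,-0.0395,0,0],[0.0232,-0.0395,0,0],[0.0232,-0.0395,0,0],[0.0232,-0.0395,0,0],[0.0232,-0.0395,0,0],[0.0232,-0.0395,0,0],[0,0,0,7.3],[0,0,0,7.3],[0,0,0,7.3],[0,0,0,7.3]]'
python3 -m inch '[[0,0,0,0],[0,0,0,0],[0,0,0,0]]'
python3 - <<'E'
from station import bot
from h import *
o=bot.get_obs();c=bot.read_camera("wrist");T=tool(o)@c["hand_eye"]
np.savez("jig.npz",T=T,mtx=c["mtx"],color=c["color"])
cv2.imwrite("pics/w2.png",c["color"][:,:,::-1])
E
python3 plan.py 0.478 0.336 0.2 -95.8
```

```text
t: 2.4
eef_pos: [0.5106, 0.0272, 0.2452]
tool_rot: [0.0, 0.999, -0.054, -0.0]
contact_force: [-0.2, -0.6, -0.0]
gripper_width: 0.995
grasp_force: 0.0
t: 2.7
eef_pos: [0.5105, 0.0285, 0.2453]
tool_rot: [0.0, 0.999, -0.049, 0.0]
contact_force: [-0.1, -0.5, -0.6]
gripper_width: 0.999
grasp_force: 0.0
t 2.75 at [0.5104 0.0287 0.2453] jaw -95.61 tilt 0.0 q7 -1.91
shift now [-0.0623 -0.3027  0.0453]
turn 0.19 shift after turn [-0.0633 -0.3025  0.0453]
```

View pics/w2.png

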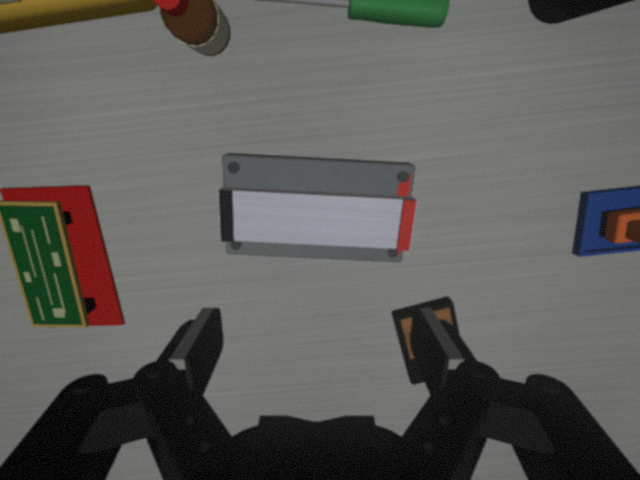

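The wrist view shows the platen's white face at (232–400, 190–247), with the black stop on the left and the red stop on the right. The board on the rack is at left, about (45,265).

```bash
python3 - <<'E'
from station import bot
from h import *
c=dict(np.load("jig.npz"));T=c["T"];t=bot.read_camera("top")
Q=[]
for cam,roi,v in((c,(215,180,420,260),160),(t,(235,250,360,335),185)):
    H,S,V=np.moveaxis(hsv(cam),2,0)
    q=quad(big(((S<40)&(V>v)).astype(np.uint8),roi));print(q.astype(int).tolist());Q.append(q)
A=np.array([onz(c,p,.062,T) for p in Q[0]])
B=np.array([onz(t,p,.062) for p in Q[1]])
for P in(A,B):
    i=np.argsort(P[:,1]);r=P[i[:2]].mean(0);b=P[i[2:]].mean(0);print(P.round(4).tolist(),P.mean(0).round(4),"ang",np.degrees(np.arctan2(*(b-r)[1::-1])).round(2),"len",np.linalg.norm(b-r).round(4))
for j,p in enumerate(Q[0]):
    k=np.argmin(np.linalg.norm(B[:,:2]-A[j,:2],axis=1));print(tri(ray(c,p,T),ray(t,Q[1][k])))
# jig base direction
H,S,V=np.moveaxis(hsv(c),2,0)
E
```

```text
[[400, 200], [392, 251], [202, 218], [287, 194]]Traceback (most recent call last):
  File "<stdin>", line 7, in <module>
  File "h.py", line 24, in quad
    return cv2.approxPolyN(h,4).reshape(-1,2).astype(float)
           ~~~~~~~~~~~~~~~^^^^^
cv2.error: OpenCV(4.12.0) /io/opencv/modules/imgproc/src/approx.cpp:987: error: (-215:Assertion failed) (curve.cols == 1 && curve.rows >= nsides) || (curve.rows == 1 && curve.cols >= nsides) in function 'approxPolyN'
```

```bash
python3 -m inch '[[-0.009,-0.0432,0.0065,0],[-0.009,-0.0432,0.0065,0],[-0.009,-0.0432,0.0065,0],[-0.009,-0.0432,0.0065,0],[-0.009,-0.0432,0.0065,0],[-0.009,-0.0432,0.0065,0],[-0.009,-0.0432,0.0065,0],[0,0,0,0],[0,0,0,0],[0,0,0,0],[0,0,0,0]]'
python3 - <<'E'
from station import bot
from h import *
o=bot.get_obs();c=bot.read_camera("wrist");T=tool(o)@c["hand_eye"];t=bot.read_camera("top")
cv2.imwrite("pics/w3.png",c["color"][:,:,::-1])
Q=[];W=[]
for cam,roi,TT in((c,(150,80,500,330),T),(t,(105,260,180,370),None)):
    H,S,V=np.moveaxis(hsv(cam),2,0)
    q=quad(big(((H>18)&(H<90)&(S>60)).astype(np.uint8),roi));P=np.array([onz(cam,p,.036,TT) for p in q])
    i=np.argsort(P[:,0]);n=P[i[:2]].mean(0);f=P[i[2:]].mean(0)
    print(q.astype(int).tolist(),P.mean(0).round(4),"ang",np.degrees(np.arctan2(*(f-n)[1::-1])).round(2),"len",np.linalg.norm(f-n).round(4));Q.append(q);W.append(P)
for j,p in enumerate(Q[0]):
    k=np.argmin(np.linalg.norm(W[1]-W[0][j],axis=1));print(tri(ray(c,p,T),ray(t,Q[1][k])))
E
python3 plan.py 0.478 0.336 0.12 -95.8
```

```text
t: 3.9
eef_pos: [0.4784, 0.3346, 0.1999]
tool_rot: [0.0, 0.999, -0.051, 0.0]
contact_force: [0.6, -0.8, 0.6]
gripper_width: 1.001
grasp_force: 0.0
[[353, 141], [345, 298], [282, 298], [278, 141]] [0.4792 0.336  0.036 ] ang -6.6 len 0.1483
[[159, 276], [148, 354], [111, 351], [126, 272]] [0.4776 0.3352 0.036 ] ang -6.56 len 0.1491
(array([0.54854396, 0.29580717, 0.03135083]), np.float64(0.0018743159126171788))
(array([0.39883995, 0.31243932, 0.02807888]), np.float64(0.00213710161171053))
(array([0.40775417, 0.37683552, 0.03620913]), np.float64(0.0031866114458355523))
(array([0.55605345, 0.35894373, 0.03546496]), np.float64(9.843241324834324e-05))
t 4.0 at [0.4782 0.3351 0.2   ] jaw -95.78 tilt 0.04 q7 -2.54
shift now [-0.0004 -0.0009  0.08  ]
turn 0.02 shift after turn [-0.0004 -0.0009  0.08  ]
```

```bash
python3 -c "
from station import bot
print(bot.finger_overhang)"; python3 -m inch '[[0,-0.0005,0.04,0.8],[0,0,0.04,0],[0,0,0.03,0],[0,0,0.03,0],[0,0,0.02,0],[0,0,0.01,0],[0,0,0,0],[0,0,0,0],[0,0,0,0]]'
python3 - <<'E'
import json,subprocess
c=json.load(open("pics/x.json")) if 0 else None
from h import *
c=dict(np.load("jig.npz"));T=c["T"]
H,S,V=np.moveaxis(hsv(c),2,0)
for m,z,n in(((S<60)&(V>175),.062,"white"),):
    print(V[218,225:245],V[218,385:415],S[218,225:245],S[218,385:415],V[180:200,310],V[238:256,310],S[238:256,310])
E
```

```text
0.014
t: 4.9
eef_pos: [0.4785, 0.3374, 0.0312]
tool_rot: [-0.001, 0.998, -0.057, 0.001]
contact_force: [0.8, -0.3, 0.6]
gripper_width: 0.997
grasp_force: 0.0
[ 38  35  34  33  35  41  44  76 112 142 154 153 155 154 155 154 154 154
 155 153] [159 154 158 155 158 155 158 159 156 157 159 154 157 156 141 119 121 143
 141 149 148 148 148 147 147 147 147 148 143 137] [20 22 68 46  7 19 12 20 16 14 13 17 15 15 15 15 13 13 13 15] [ 18  12  18  15  13  15  19  16  16  16  16  15  16  11  16  36 112 157
 179 169 167 171 176 172 172 175 168 152 107  48] [ 92  91  92  97  96  93  93  94  94  98  89  80  80  83 115 146 156 164
 161 159] [158 155 156 159 154 147 129 109  94  96  97  91  91  92  91  94  94  94] [16 18 18 19 18 14 18 21 11 13 18 11 20  8 11 14 14 11]
```

```bash
python3 -m inch '[[0,0,0,0],[0,0,0,0],[0,0,0,0],[0,0,0,0],[0,0,0,0],[0,0,0,0],[0,0,0,0],[0,0,0,0]]' 0.045 40
python3 - <<'E'
from h import *
c=dict(np.load("jig.npz"));T=c["T"]
H,S,V=np.moveaxis(hsv(c),2,0)
cn=big(((S<45)&(V>125)).astype(np.uint8),(222,183,412,255))
q=quad(cn);print(q.astype(int).tolist())
P=np.array([onz(c,p,.062,T) for p in q]);i=np.argsort(P[:,1]);r=P[i[:2]].mean(0);b=P[i[2:]].mean(0)
print(P.round(4).tolist(),P.mean(0).round(4),"ang",np.degrees(np.arctan2(*(b-r)[1::-1])).round(2),"len",np.linalg.norm(b-r).round(4))
t=cv2.imread("pics/top0.png")
E
```

```text
t: 5.7
eef_pos: [0.4781, 0.3371, 0.031]
tool_rot: [-0.0, 0.998, -0.057, 0.001]
contact_force: [-0.4, -0.9, 6.5]
gripper_width: 0.733
grasp_force: 42.6
[[402, 199], [395, 249], [234, 240], [232, 190]]
[[0.5238, -0.0549, 0.062], [0.4738, -0.0472, 0.062], [0.4988, 0.1113, 0.062], [0.548, 0.1044, 0.062]] [0.5111 0.0284 0.062 ] ang 81.19 len 0.1608
```

```bash
python3 -m inch '[[0,0,-0.015,0],[0,0,-0.03,0],[0,0,-0.04,0],[0,0,-0.04,0],[0,0,-0.035,0],[0,0,0,0]]'; python3 plan.py 0.5111 0.0284 0.19 -8.8
```

```text
t: 6.3
eef_pos: [0.4799, 0.3391, 0.1963]
tool_rot: [-0.003, 0.998, -0.056, 0.004]
contact_force: [-0.5, 0.6, -1.8]
gripper_width: 0.734
grasp_force: 45.1
t 6.3 at [0.4799 0.3391 0.1963] jaw -96.46 tilt 0.59 q7 -2.56
shift now [0.066  0.3053 0.0046]
turn -87.66 shift after turn [-0.3023  0.0785  0.0035]
```

```bash
python3 -m inch '[[0.0083,0.038,0,0],[0.0083,0.038,0,0],[0.0083,0.038,0,0],[0.0083,0.038,0,0],[0.0083,0.038,0,0],[0.0083,0.038,0,0],[0.0083,0.038,0,0],[0.0083,0.038,0,0],[0,0,0,-8],[0,0,0,-8],[0,0,0,-8],[0,0,0,-8]]'
python3 -m inch '[[0,0,0,-8],[0,0,0,-8],[0,0,0,-8],[0,0,0,-8],[0,0,0,-8],[0,0,0,-8],[0,0,0,-7.7],[0,0,0,0],[0,0,0,0],[0,0,0,0],[0,0,0,0]]'
python3 plan.py 0.5111 0.0284 0.075 -8.8
python3 - <<'E'
from station import bot
from h import *
o=bot.get_obs();c=bot.read_camera("wrist");T=tool(o)
cv2.imwrite("pics/w4.png",c["color"][:,:,::-1]);np.savez("held.npz",T=T@c["hand_eye"],mtx=c["mtx"],color=c["color"],tool=T)
E
```

```text
t: 7.5
eef_pos: [0.5086, 0.0271, 0.1895]
tool_rot: [-0.0, 0.975, 0.224, -0.001]
contact_force: [0.4, 0.3, -1.4]
gripper_width: 0.731
grasp_force: 45.1
t: 8.6
eef_pos: [0.5093, 0.0274, 0.1898]
tool_rot: [0.0, 0.76, 0.65, -0.0]
contact_force: [-0.6, 0.6, -1.7]
gripper_width: 0.732
grasp_force: 45.1
t 8.6 at [0.5093 0.0274 0.1898] jaw -8.85 tilt 0.01 q7 -0.53
shift now [0.0013 0.0017 0.1148]
turn -0.05 shift after turn [0.0013 0.0017 0.1148]
```

View pics/w4.png

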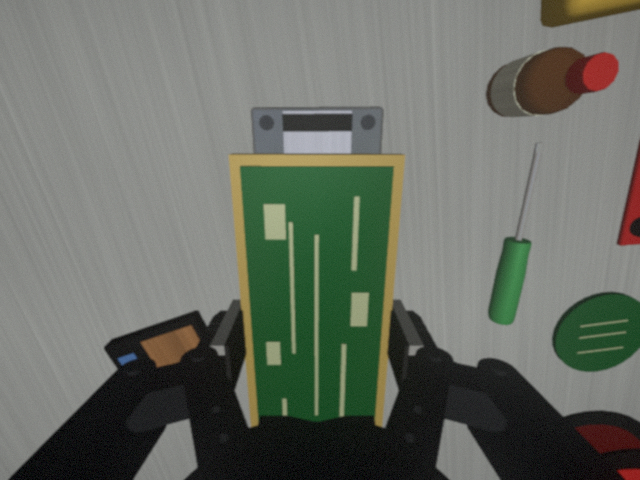

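The board is held squarely, with its far corners at about (230,154) and (404,154) and the platen behind it in line. I'll check lengthwise centring and pitch from these edges.

```bash
python3 - <<'E'
from h import *
c=dict(np.load("held.npz"));T=c["T"];tl=c["tool"]
H,S,V=np.moveaxis(hsv(c),2,0)
m=((H>15)&(H<90)&(S>60)).astype(np.uint8)
for r in(158,175,200,250,280,400,415):
    x=np.where(m[r,225:410])[0]+225;a,b=x.min(),x.max()
    z=331*.064/(b-a+1)   # depth along camera axis
    p=np.array([((a+b)/2-c["mtx"][0,2])/331*z,-(r-c["mtx"][1,2])/331*z,-z,1]);w=np.linalg.inv(tl)@T@p
    print(r,a,b,"tool",w[:3].round(4))
col=np.where(m[120:200,320])[0]+120;print("far edge row",col.min())
P=onz(c,(317,col.min()),tl[2,3]+.005,T);print("far edge tool",(np.linalg.inv(tl)@[*P,1])[:3].round(4))
for cc in(255,260,375,380):
    k=np.where(m[390:450,cc])[0]+390;P=onz(c,(cc,k.max()),tl[2,3]+.005,T);print(cc,k.max(),(np.linalg.inv(tl)@[*P,1])[:3].round(4))
E
```

```text
158 229 404 tool [ 0.0734  0.0006 -0.0039]
175 230 403 tool [ 0.0673  0.0006 -0.0045]
200 232 401 tool [ 0.0581  0.0006 -0.0047]
250 236 396 tool [ 0.0379  0.0004 -0.0042]
280 239 394 tool [ 0.0248  0.0006 -0.0042]
400 225 408 tool [-0.0059  0.0005 -0.0365]
415 233 407 tool [-0.0156  0.0018 -0.0336]
far edge row 154
far edge tool [ 0.0749  0.0007 -0.005 ]
255 449 [-0.0674 -0.03   -0.005 ]
260 449 [-0.0674 -0.0276 -0.005 ]
375 449 [-0.0674  0.0297 -0.005 ]
380 449 [-0.0674  0.0322 -0.005 ]
```

```bash
python3 -m inch '[[0.0013,0.0011,0.03,0],[0,0,0.035,0],[0,0,0.03,0],[0,0,0.015,0],[0,0,0.008,0],[0,0,0,0],[0,0,0,0],[0,0,0,0]]'; python3 plan.py 0.5111 0.0284 0.0633 -8.8;
```

```text
t: 9.45
eef_pos: [0.5117, 0.0285, 0.0731]
tool_rot: [0.001, 0.759, 0.651, 0.001]
contact_force: [0.4, 0.9, -1.3]
gripper_width: 0.735
grasp_force: 45.1
t 9.45 at [0.5117 0.0285 0.0731] jaw -8.78 tilt 0.14 q7 -0.67
shift now [-0.0002 -0.0006  0.0098]
turn 0.02 shift after turn [-0.0002 -0.0006  0.0098]
```

```bash
python3 -m inch '[[0,0,0.005,0],[0,0,0.003,0],[0,0,0.0015,0],[0,0,0,0],[0,0,0,0],[0,0,0,0]]'; python3 plan.py 0.5111 0.0284 0.0633 -8.8;
```

```text
t: 10.05
eef_pos: [0.5107, 0.0283, 0.0625]
tool_rot: [0.0, 0.759, 0.651, -0.0]
contact_force: [-0.8, -0.8, 2.0]
gripper_width: 0.734
grasp_force: 45.5
t 10.05 at [0.5107 0.0283 0.0625] jaw -8.78 tilt 0.02 q7 -0.68
shift now [ 0.0002  0.0004 -0.0008]
turn 0.02 shift after turn [ 0.0002  0.0004 -0.0008]
```

```bash
python3 -m inch '[[0,0,0,0],[0,0,0,0],[0,0,0,0],[0,0,0,0],[0,0,0,0],[0,0,0,0],[0,0,0,0],[0,0,-0.02,0],[0,0,-0.04,0],[0,0,-0.04,0],[0,0,-0.04,0],[0,0,0,0]]' 0.085; python3 -m inch '[[0,0,0,0],[0,0,0,0],[0,0,0,0]]'
python3 - <<'E'
from station import bot
from h import *
o=bot.get_obs();c=bot.read_camera("wrist");T=tool(o)@c["hand_eye"];t=bot.read_camera("top")
cv2.imwrite("pics/w5.png",np.hstack([cv2.resize(c["color"],(400,300)),t["color"][180:480,100:500]])[:,:,::-1])
pc=np.array([.5111,.0284]);a=np.radians(81.2);e=np.array([np.cos(a),np.sin(a)]);n=np.array([-e[1],e[0]])
for cam,TT,roi in((c,T,(150,60,500,300)),(t,None,(235,245,365,335))):
    H,S,V=np.moveaxis(hsv(cam),2,0)
    q=quad(big(((H>18)&(H<90)&(S>60)).astype(np.uint8),roi));P=np.array([onz(cam,p,.068,TT) for p in q])
    i=np.argsort(P[:,1]);r=P[i[:2]].mean(0);b=P[i[2:]].mean(0);d=P.mean(0)[:2]-pc
    print(q.astype(int).tolist(),P.mean(0).round(4),"ang",np.degrees(np.arctan2(*(b-r)[1::-1])).round(2),"len",np.linalg.norm(b-r).round(4),"off",d@e,d@n)
E
python3 plan.py 0.466 -0.334 0.2 1
```

```text
t: 11.25
eef_pos: [0.5139, 0.0292, 0.2076]
tool_rot: [0.003, 0.759, 0.651, 0.004]
contact_force: [0.9, 0.1, -1.0]
gripper_width: 0.992
grasp_force: 0.0
t: 11.55
eef_pos: [0.5097, 0.0283, 0.2009]
tool_rot: [-0.001, 0.759, 0.651, -0.001]
contact_force: [0.3, -0.9, -0.3]
gripper_width: 0.996
grasp_force: 0.0
[[361, 141], [354, 299], [281, 299], [276, 141]] [0.5125 0.0361 0.068 ] ang 80.99 len 0.1335 off 0.007807981182564257 -0.0002508343866981638
t 11.65 at [0.51   0.0284 0.2012] jaw -8.75 tilt 0.13 q7 -0.53
shift now [-0.3649  0.0117  0.0012]
turn -9.75 shift after turn [-0.3616 -0.0503  0.0014]Traceback (most recent call last):
  File "<stdin>", line 8, in <module>
  File "h.py", line 20, in big
    return max(cs,key=cv2.contourArea)
ValueError: max() iterable argument is empty
```

View pics/w5.png

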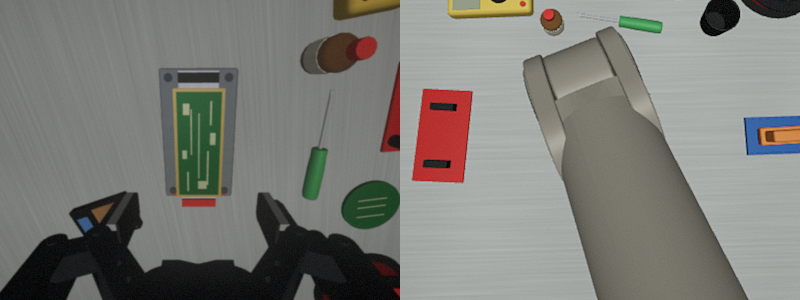

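```bash
python3 - <<'E'
from station import bot
from h import *
o=bot.get_obs();c=bot.read_camera("wrist");T=tool(o)@c["hand_eye"]
pc=np.array([.5111,.0284]);a=np.radians(81.2);e=np.array([np.cos(a),np.sin(a)]);n=np.array([-e[1],e[0]])
for cam,TT,roi in((c,T,(240,60,400,340)),):
    H,S,V=np.moveaxis(hsv(cam),2,0)
    q=quad(big(((H>18)&(H<90)&(S>60)).astype(np.uint8),roi));P=np.array([onz(cam,p,.068,TT) for p in q])
    i=np.argsort(P[:,1]);r=P[i[:2]].mean(0);b=P[i[2:]].mean(0);d=P.mean(0)[:2]-pc
    print(q.astype(int).tolist(),P.mean(0).round(4),"ang",np.degrees(np.arctan2(*(b-r)[1::-1])).round(2),"len",np.linalg.norm(b-r).round(4),"off",d@e,d@n)
E
python3 -m inch '[[0,0,0,-4.9],[0,0,0,-4.9],[-0.0452,-0.0063,0,0],[-0.0452,-0.0063,0,0],[-0.0452,-0.0063,0,0],[-0.0452,-0.0063,0,0],[-0.0452,-0.0063,0,0],[-0.0452,-0.0063,0,0],[-0.0452,-0.0063,0,0],[-0.0452,-0.0063,0,0],[0,0,0,0],[0,0,0,0]]';python3 -m inch '[[0,0,0,0],[0,0,0,0]]'
python3 - <<'E'
from station import bot
from h import *
o=bot.get_obs();c=bot.read_camera("wrist");T=tool(o)
cv2.imwrite("pics/w6.png",c["color"][:,:,::-1]);np.savez("blk.npz",T=T@c["hand_eye"],mtx=c["mtx"],color=c["color"],tool=T)
print(o["eef_pos"])
E
```

```text
[[360, 141], [354, 314], [281, 314], [275, 141]] [0.5114 0.0287 0.068 ] ang 81.31 len 0.1488 off 0.00034951599075436977 -0.0002083717650292947
t: 12.9
eef_pos: [0.4661, -0.3349, 0.2015]
tool_rot: [-0.001, 0.702, 0.713, 0.0]
contact_force: [-0.2, 1.3, -0.5]
gripper_width: 0.997
grasp_force: 0.0
t: 13.1
eef_pos: [0.4674, -0.3322, 0.2022]
tool_rot: [-0.0, 0.7, 0.714, 0.0]
contact_force: [0.6, 0.3, -0.0]
gripper_width: 0.994
grasp_force: 0.0
[ 0.46741936 -0.33217316  0.2022388 ]
```

View pics/w6.png

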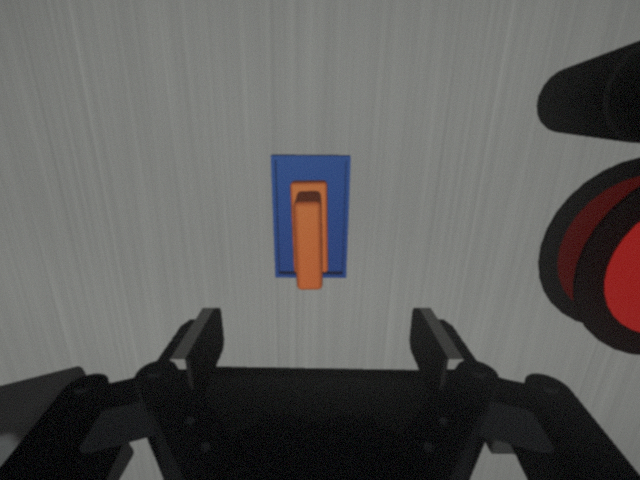

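The view shows the tray at (272–350, 155–277) with the block upright and the rib top at about (309,245). The board measured 0.4 mm lengthwise and 0.2 mm sideways from the platen's middle, so placing is good.

```bash
python3 - <<'E'
from h import *
c=dict(np.load("blk.npz"));T=c["T"]
H,S,V=np.moveaxis(hsv(c),2,0)
print(V[245,285:335]);print(V[175:300,309])
o=((H>3)&(H<22)&(S>120)).astype(np.uint8)
q=quad(big(o,(260,150,360,300)));print("orange",q.astype(int).tolist())
k=(((H>100)&(H<125)&(S>100))|(o>0)).astype(np.uint8)
q=quad(big(k,(260,140,360,279)));P=np.array([onz(c,p,.012,T) for p in q]);print("tray",q.astype(int).tolist(),P[:,:2].round(4).tolist(),P.mean(0))
E
```

```text
[119 120 120 121 121 115 120  99 120 133 132 143 154 163 164 172 173 176
 176 172 173 173 176 174 172 171 175 172 176 172 174 173 168 155 149 134
 128 142 161 171 159 141 111 106 121 119 120 121 120 117]
[124 130 125 128 116  83  87 120 146 161 168 175 177 171 171 148 112  80
  79  79  80  80  83  77  81  89 104 125 143 154 160 168 172 173 178 174
 173 175 176 170 175 171 175 174 175 174 177 173 169 175 174 172 176 170
 169 172 172 173 175 174 171 174 173 174 176 175 169 172 174 172 172 172
 174 175 169 175 173 175 175 171 170 177 171 170 171 173 172 173 173 174
 172 172 171 173 172 173 169 172 173 170 173 171 173 171 171 173 174 175
 172 174 175 167 166 151 140 133 134 133 132 130 133 135 134 135 133]
orange [[326, 288], [295, 288], [290, 182], [326, 180]]
tray [[350, 156], [345, 276], [276, 282], [270, 155]] [[0.4982, -0.2717], [0.4996, -0.3941], [0.4269, -0.4025], [0.4237, -0.2724]] [ 0.46209436 -0.335182    0.012     ]
```

```bash
python3 - <<'E'
from h import *
c=dict(np.load("blk.npz"));T=c["T"]
H,S,V=np.moveaxis(hsv(c),2,0)
pts=[]
for r in range(212,282,4):
    x=[k for k in range(292,325) if V[r,k]>150 and S[r,k]>120 and k<322]
    pts.append(((x[0]+x[-1])/2,r))
    if r%16==4: print(r,x[0],x[-1])
P=np.array([onz(c,p,.082,T) for p in pts])
f=np.polyfit(P[:,1],P[:,0],1);print("dx/dy deg",np.degrees(np.arctan(f[0])), "x at mid",np.polyval(f,-.334),P[0],P[-1])
for r in(202,288): print(r,onz(c,(309,r),.082,T).round(4))
t=bot=None
from station import bot
t=bot.read_camera("top");H,S,V=np.moveaxis(hsv(t),2,0)
q=quad(big(((H>5)&(H<20)&(S>150)).astype(np.uint8),(440,290,530,340)));print(q.astype(int).tolist(),[onz(t,p,.082)[:2].round(4).tolist() for p in q])
E
python3 plan.py 0.462 -0.336 0.15 0
```

```text
212 296 318
228 297 318
244 297 318
260 298 318
276 299 319
dx/dy deg -2.2853183298485806 x at mid 0.4612464699831738 [ 0.46036571 -0.3090907   0.082     ] [ 0.46269317 -0.3664134   0.082     ]
202 [ 0.4618 -0.3013  0.082 ]
288 [ 0.4628 -0.3737  0.082 ]
[[512, 322], [459, 325], [457, 308], [512, 305]] [[0.4478, -0.3725], [0.4442, -0.273], [0.4752, -0.2715], [0.4789, -0.3754]]
t 13.2 at [ 0.4673 -0.3326  0.2024] jaw 1.17 tilt 0.01 q7 0.35
shift now [-0.0033 -0.0054  0.0524]
turn 1.17 shift after turn [-0.0034 -0.0053  0.0524]
```

```bash
python3 -m inch '[[-0.0045,-0.006,0.04,-1.1],[0,0,0.04,0],[0,0,0.03,0],[0,0,0.02,0],[0,0,0.01,0],[0,0,0.0045,0],[0,0,0,0],[0,0,0,0],[0,0,0,0]]'; python3 plan.py 0.4613 -0.3372 0.058 2.3
```

```text
t: 14.1
eef_pos: [0.4616, -0.339, 0.059]
tool_rot: [0.001, 0.694, 0.72, 0.0]
contact_force: [0.2, -0.3, -0.3]
gripper_width: 0.995
grasp_force: 0.0
t 14.1 at [ 0.4616 -0.339   0.059 ] jaw 2.13 tilt 0.12 q7 0.28
shift now [ 0.0019 -0.0002  0.001 ]
turn -0.17 shift after turn [ 0.0019 -0.0002  0.001 ]
```

```bash
python3 -m inch '[[0.0015,0,0.001,0],[0,0,0,0],[0,0,0,0],[0,0,0,0],[0,0,0,0],[0,0,0,0],[0,0,0,0],[0,0,0,0],[0,0,0,0],[0,0,0,0]]' 0.0 80; python3 plan.py 0.4613 -0.3372 0.058 2.3
```

```text
t: 15.1
eef_pos: [0.4611, -0.3372, 0.057]
tool_rot: [0.0, 0.694, 0.72, 0.0]
contact_force: [0.7, -0.4, 2.4]
gripper_width: 0.25
grasp_force: 78.7
t 15.1 at [ 0.4611 -0.3372  0.057 ] jaw 2.13 tilt 0.04 q7 0.28
shift now [ 0.      0.0002 -0.001 ]
turn -0.17 shift after turn [ 0.      0.0002 -0.001 ]
```

```bash
python3 -m inch '[[0,0,-0.01,0],[0,0,-0.02,0],[0,0,-0.04,0],[0,0,-0.04,0],[0,0,-0.03,0],[0,0,0,-8],[0,0,0,-8],[0,0,0,-8],[0,0,0,-8],[0,0,0,-8]]'; python3 -m inch '[[0,0,0,-8],[0,0,0,-8],[0,0,0,-8],[0,0,0,-8],[0,0,0,-7],[0,0,0,0],[0,0,0,0],[0,0,0,0]]';python3 plan.py 0.5028 -0.025 0.19 81.2
```

```text
t: 16.1
eef_pos: [0.4598, -0.3368, 0.1966]
tool_rot: [-0.001, 0.403, 0.915, -0.0]
contact_force: [-0.5, -0.1, -2.2]
gripper_width: 0.239
grasp_force: 78.4
t: 16.9
eef_pos: [0.4605, -0.337, 0.1967]
tool_rot: [-0.0, 0.078, 0.997, 0.0]
contact_force: [1.3, -0.2, -2.8]
gripper_width: 0.249
grasp_force: 78.4
t 16.9 at [ 0.4605 -0.337   0.1967] jaw 81.0 tilt 0.03 q7 1.62
shift now [0.007  0.3148 0.0067]
turn -0.2 shift after turn [0.0059 0.3148 0.0067]
```

```bash
python3 -m inch '[[0.0008,0.0393,0,-0.2],[0.0008,0.0393,0,0],[0.0008,0.0393,0,0],[0.0008,0.0393,0,0],[0.0008,0.0393,0,0],[0.0008,0.0393,0,0],[0.0008,0.0393,0,0],[0.0008,0.0393,0,0],[0,0,0,0],[0,0,0,0],[0,0,0,0],[0,0,0,0]]';python3 plan.py 0.5028 -0.025 0.122 81.2
python3 - <<'E'
from station import bot
from h import *
o=bot.get_obs();c=bot.read_camera("wrist");t=bot.read_camera("side")
s=t["color"][140:340,280:480]
cv2.imwrite("pics/w7.png",np.hstack([cv2.resize(c["color"],(400,300)),cv2.resize(s,(300,300))])[:,:,::-1])
E
```

```text
t: 18.1
eef_pos: [0.5019, -0.0269, 0.1967]
tool_rot: [-0.0, 0.077, 0.997, -0.0]
contact_force: [1.1, 0.9, -2.6]
gripper_width: 0.245
grasp_force: 79.0
t 18.1 at [ 0.5019 -0.0269  0.1967] jaw 81.17 tilt 0.04 q7 1.03
shift now [-0.0007  0.002   0.0747]
turn -0.03 shift after turn [-0.0007  0.002   0.0747]
```

View pics/w7.png

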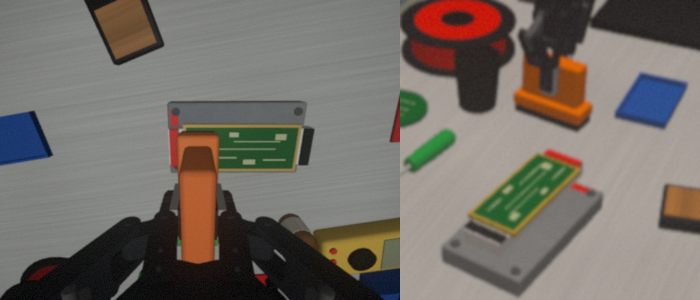

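The block hangs upright and square above the red end of the board, in the left view near (198,140). The side view confirms it is clear of everything.

```bash
python3 -m inch '[[-0.0007,0.001,0.02,0],[0,0,0.02,0],[0,0,0.015,0],[0,0,0.008,0],[0,0,0.004,0],[0,0,0,0],[0,0,0,0],[0,0,0,0]]';python3 plan.py 0.5028 -0.025 0.122 81.2
```

```text
t: 19.0
eef_pos: [0.5034, -0.0244, 0.1305]
tool_rot: [0.001, 0.076, 0.997, -0.0]
contact_force: [0.1, 0.3, -2.7]
gripper_width: 0.251
grasp_force: 79.1
t 19.0 at [ 0.5034 -0.0244  0.1305] jaw 81.33 tilt 0.08 q7 0.94
shift now [ 0.0005 -0.0007  0.0085]
turn 0.13 shift after turn [ 0.0005 -0.0007  0.0085]
```

```bash
python3 -m inch '[[0,0,0.002,0],[0,0,0.002,0],[0,0,0.002,0],[0,0,0.001,0],[0,0,0.001,0],[0,0,0.001,0],[0,0,0.001,0],[0,0,0,0],[0,0,0,0]]';python3 plan.py 0.5028 -0.025 0.115 81.2
```

```text
t: 19.9
eef_pos: [0.5028, -0.0245, 0.1199]
tool_rot: [-0.0, 0.076, 0.997, -0.0]
contact_force: [-1.8, 0.5, 2.0]
gripper_width: 0.248
grasp_force: 79.6
t 19.9 at [ 0.5028 -0.0245  0.1199] jaw 81.34 tilt 0.01 q7 0.92
shift now [-0.0001 -0.0005  0.0049]
turn 0.14 shift after turn [-0.0001 -0.0005  0.0049]
```

```bash
python3 -m inch '[[0,0,0.001,0],[0,0,0.001,0],[0,0,0.001,0],[0,0,0.001,0],[0,0,0.0005,0],[0,0,0,0],[0,0,0,0],[0,0,0,0]]';python3 plan.py 0.5028 -0.025 0.115 81.2
```

```text
t: 20.7
eef_pos: [0.5028, -0.0245, 0.1154]
tool_rot: [0.0, 0.076, 0.997, -0.0]
contact_force: [-3.2, -0.4, 5.8]
gripper_width: 0.246
grasp_force: 80.1
t 20.7 at [ 0.5028 -0.0245  0.1154] jaw 81.34 tilt 0.01 q7 0.92
shift now [-0.0001 -0.0005  0.0004]
turn 0.14 shift after turn [-0.0001 -0.0005  0.0004]
```

```bash
python3 -m inch '[[0,0.002,0,0],[0,0.004,0,0],[0,0.005,0,0],[0,0.005,0,0],[0,0.005,0,0],[0,0.005,0,0]]';python3 plan.py 0.5194 0.0822 0.115 81.2
```

```text
t: 21.3
eef_pos: [0.5077, 0.0, 0.1157]
tool_rot: [0.001, 0.076, 0.997, -0.001]
contact_force: [-0.8, -3.4, 4.5]
gripper_width: 0.25
grasp_force: 80.2
t 21.3 at [0.5077 0.     0.1157] jaw 81.27 tilt 0.13 q7 0.86
shift now [0.0009 0.083  0.0005]
turn 0.07 shift after turn [0.001  0.083  0.0005]
```

```bash
python3 -m inch '[[0.0003,0.005,0.0005,0],[0.0003,0.005,0,0],[0,0.005,0,0],[0,0.005,0,0],[0,0.005,0,0],[0,0.005,0,0],[0,0.005,0,0],[0,0.005,0,0]]';python3 plan.py 0.5194 0.0822 0.115 81.2
```

```text
t: 22.1
eef_pos: [0.5132, 0.0396, 0.1152]
tool_rot: [0.001, 0.076, 0.997, -0.001]
contact_force: [-1.0, -3.5, 7.0]
gripper_width: 0.247
grasp_force: 80.2
t 22.1 at [0.5132 0.0396 0.1152] jaw 81.27 tilt 0.14 q7 0.78
shift now [0.0004 0.043  0.0001]
turn 0.07 shift after turn [0.0004 0.043  0.0001]
```

```bash
python3 -m inch '[[0,0.005,-0.0003,0],[0,0.005,0,0],[0,0.005,0,0],[0,0.005,0,0],[0,0.005,0,0],[0,0.005,0,0],[0,0.005,0,0],[0,0.004,0,0],[0,0.003,0,0],[0,0,0,0],[0,0,0,0],[0,0,0,0]]';python3 plan.py 0.5194 0.0822 0.115 81.2
```

```text
t: 23.3
eef_pos: [0.5196, 0.0819, 0.1156]
tool_rot: [0.001, 0.076, 0.997, -0.0]
contact_force: [-0.9, -1.7, 5.9]
gripper_width: 0.241
grasp_force: 80.1
t 23.3 at [0.5196 0.0819 0.1156] jaw 81.3 tilt 0.11 q7 0.71
shift now [0.0003 0.0003 0.0006]
turn 0.1 shift after turn [0.0003 0.0003 0.0006]
```

```bash
python3 -m inch '[[0,0,-0.003,0],[0,0,-0.003,0],[0,0,-0.003,0],[0,0,-0.004,0],[0,0,-0.015,0],[0,0,-0.025,0],[0,0,-0.03,0],[0,0,0,0],[0,0,0,0]]'
python3 - <<'E'
from station import bot
from h import *
o=bot.get_obs();s=bot.read_camera("side");c=bot.read_camera("wrist");s2=s["color"][140:360,260:500]
cv2.imwrite("pics/w8.png",np.hstack([cv2.resize(c["color"],(400,300)),cv2.resize(s2,(327,300))])[:,:,::-1])
E
python3 plan.py 0.4613 -0.3355 0.19 2.1
```

```text
t: 24.2
eef_pos: [0.5186, 0.0824, 0.1988]
tool_rot: [0.001, 0.076, 0.997, -0.0]
contact_force: [0.1, -0.5, -3.6]
gripper_width: 0.244
grasp_force: 79.2
t 24.3 at [0.5177 0.082  0.1973] jaw 81.33 tilt 0.1 q7 0.81
shift now [-0.0072 -0.4212  0.0076]
turn 79.23 shift after turn [-0.4152 -0.0717  0.0067]
```

View pics/w8.png

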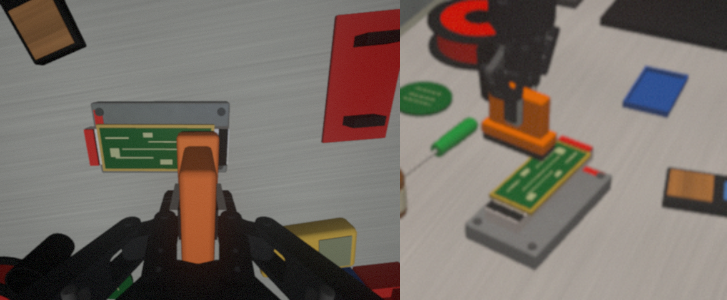

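The board still lies flat between the stops and the platen is up again. The block is clear above the black end, so I'm taking it back to the tray.

```bash
python3 -m inch '[[-0.0008,-0.0468,0,0],[-0.0008,-0.0468,0,0],[-0.0008,-0.0468,0,0],[-0.0008,-0.0468,0,0],[-0.0008,-0.0468,0,0],[-0.0008,-0.0468,0,0],[-0.0008,-0.0468,0,0],[-0.0008,-0.0468,0,0],[-0.0008,-0.0468,0,0],[0,0,0,7.9],[0,0,0,7.9]]';python3 -m inch '[[0,0,0,7.9],[0,0,0,7.9],[0,0,0,7.9],[0,0,0,7.9],[0,0,0,7.9],[0,0,0,7.9],[0,0,0,7.9],[0,0,0,7.9],[0,0,0,0],[0,0,0,0],[0,0,0,0]]';python3 plan.py 0.4615 -0.336 0.07 2.1
```

```text
t: 25.4
eef_pos: [0.4604, -0.3368, 0.1961]
tool_rot: [-0.001, 0.217, 0.976, 0.001]
contact_force: [-0.0, 1.1, -2.9]
gripper_width: 0.248
grasp_force: 79.5
t: 26.5
eef_pos: [0.4619, -0.3348, 0.1975]
tool_rot: [-0.001, 0.692, 0.722, -0.0]
contact_force: [0.0, -0.1, -3.0]
gripper_width: 0.246
grasp_force: 79.5
t 26.5 at [ 0.4619 -0.3348  0.1975] jaw 2.5 tilt 0.06 q7 0.38
shift now [-0.0012 -0.0004  0.1275]
turn 0.4 shift after turn [-0.0012 -0.0004  0.1275]
```

```bash
python3 -m inch '[[-0.001,0,0.03,0.4],[0,0,0.035,0],[0,0,0.03,0],[0,0,0.02,0],[0,0,0.0125,0],[0,0,0,0],[0,0,0,0],[0,0,0,0]]';python3 plan.py 0.4613 -0.336 0.057 2.1
```

```text
t: 27.3
eef_pos: [0.4632, -0.3366, 0.0719]
tool_rot: [0.001, 0.695, 0.719, 0.0]
contact_force: [0.1, -0.8, -2.3]
gripper_width: 0.248
grasp_force: 79.6
t 27.3 at [ 0.4632 -0.3366  0.0719] jaw 1.95 tilt 0.14 q7 0.29
shift now [ 0.0007 -0.0019  0.0149]
turn -0.15 shift after turn [ 0.0007 -0.0019  0.0149]
```

```bash
python3 -m inch '[[0,-0.0007,0.006,0],[0,0,0.004,0],[0,0,0.002,0],[0,0,0.001,0],[0,0,0.001,0],[0,0,0,0],[0,0,0,0],[0,0,0,0]]';python3 plan.py 0.4613 -0.336 0.057 2.1
```

```text
t: 28.1
eef_pos: [0.4615, -0.336, 0.057]
tool_rot: [-0.0, 0.695, 0.719, -0.0]
contact_force: [-3.5, 1.8, 6.0]
gripper_width: 0.25
grasp_force: 80.5
t 28.1 at [ 0.4615 -0.336   0.057 ] jaw 1.94 tilt 0.01 q7 0.28
shift now [ 0.     -0.0002  0.    ]
turn -0.16 shift after turn [ 0.     -0.0002  0.    ]
```

Seated: upward contact of about 9 N at the same height as when I picked it up. Releasing and retreating.

```bash
python3 -m inch '[[0,0,-0.0005,0],[0,0,0,0],[0,0,0,0],[0,0,0,0],[0,0,0,0],[0,0,0,0],[0,0,0,0],[0,0,0,0],[0,0,-0.02,0],[0,0,-0.04,0],[0,0,-0.04,0],[0,0,-0.04,0]]' 0.085
python3 -m inch '[[0,0,0,0],[0,0,0,0],[0,0,0,0]]'
python3 - <<'E'
from station import bot
from h import *
o=bot.get_obs();c=bot.read_camera("wrist");t=bot.read_camera("top")
cv2.imwrite("pics/w9.png",np.hstack([cv2.resize(c["color"],(400,300)),t["color"][180:480,100:500]])[:,:,::-1])
pc=np.array([.5111,.0284]);a=np.radians(81.2);e=np.array([np.cos(a),np.sin(a)]);n=np.array([-e[1],e[0]])
H,S,V=np.moveaxis(hsv(t),2,0)
q=quad(big(((H>18)&(H<90)&(S>60)).astype(np.uint8),(235,245,365,335)));P=np.array([onz(t,p,.068) for p in q])
i=np.argsort(P[:,1]);r=P[i[:2]].mean(0);b=P[i[2:]].mean(0);d=P.mean(0)[:2]-pc
print("ang",np.degrees(np.arctan2(*(b-r)[1::-1])).round(2),"len",np.linalg.norm(b-r).round(4),"off",d@e,d@n,o["eef_pos"])
E
```

```text
t: 29.3
eef_pos: [0.4613, -0.3359, 0.1985]
tool_rot: [-0.0, 0.695, 0.719, 0.0]
contact_force: [0.6, -0.7, 0.5]
gripper_width: 0.993
grasp_force: 0.0
t: 29.6
eef_pos: [0.4607, -0.3358, 0.196]
tool_rot: [-0.001, 0.695, 0.719, -0.0]
contact_force: [0.4, 0.4, -0.2]
gripper_width: 0.996
grasp_force: 0.0
ang 81.37 len 0.154 off 0.0018950703741616684 -0.00015814648990167745 [ 0.4606837  -0.33578879  0.19596613]
```

View pics/w9.png

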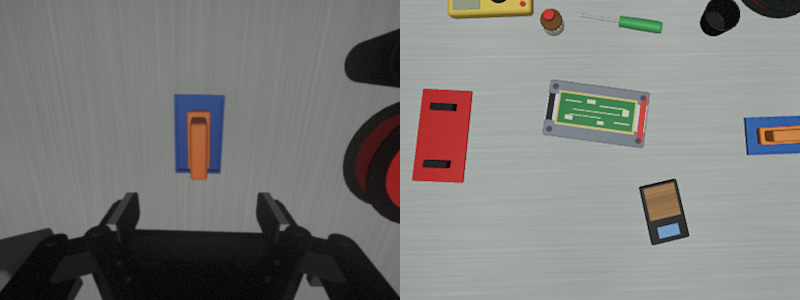

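The board is in place, about 2 mm off lengthwise. The block stands in its tray, the bystanders haven't moved and the gripper is clear.

```bash
python3 -c "
from station import bot
print(bot.hand_in())"
```

```text
the job is handed in; nothing more can be done
None
```

The job is handed in, with no verdict shown: the board is on the platen, about 2 mm off centre lengthwise; the press pass ran red to black in one go, at an estimated 5 to 8 mm down (7 to 10 N); and the block is back upright in its tray.

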